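Put the dried chopping boards away in the board rack

TASK

Take the two wooden chopping boards out of the dish drainer and set them down gently, standing upright on their long edges, in the board rack: the larger one against the rack's fixed end wall, the smaller one next to it. Then push the rack's sliding stop up until both boards are held snug between stop and wall, and let go. Leave the mug, the jar and the soap bottle where they are.

Things in the scene. Friction and masses are not known exactly. Their poses are not given: they have to be found in the camera images.
- large_board: Larger wooden chopping board, 190 mm long (its y) x 130 high (z) x 20 thick (x), 0.24-0.48 kg. Origin: centre of its lower 190 x 20 edge face; z runs up the board to its upper edge. Starts in the drainer, its top leaning 0.45 rad from vertical to the drainer's -x (robot's) side. Grasp across the thickness at the middle of the upper edge, tool tilted along the board. Same both ways round.
- small_board: Smaller wooden chopping board, 130 mm long (y) x 110 mm high (z) x 20 mm thick (x), 0.14 to 0.28 kg; origin and axes as for the larger one; leans the same way in the drainer's other cradle.
- drainer: Fixed grey dish drainer, tray 280 x 210 mm (x, y), 20 mm rims. Two leaning steel cradles at its x = -35 and +105 mm; which holds which board varies. Each: a foot square to the board, its middle 34 mm up (board's origin), an 8 mm lip in front, two ribs behind reaching 63 mm up the board. Origin: underside, near the middle. Boards' length along its y. A board comes out along its own z.
- rack: Fixed white rack: tray 270 x 230 mm (x, y), floor 10 mm above the worktop, side rims 12 mm above the floor, 210 mm apart inside. At the +x end a fixed upright end wall 200 mm wide, 12 thick, top 85 mm above the tray floor (corner blocks to 90). Origin: centre of underside; x points from stop to end wall, z up. Boards stand with their length along its y.
- wall_foot (a point): Point on the rack's tray floor at the foot of the end wall's inner face, mid-width (120 mm from the rack's origin along its x, 10 mm above the worktop); axes as the rack's. A board standing against the wall has its origin 10 mm on the -x side of it, the next one 30 mm.
- stop (a joint): Sliding stop: upright steel plate 200 mm wide, 12 thick, top 86 mm above the tray floor; slides along the rack's x towards the end wall, staying square. Value (m): clear space from stop face to wall = 0.210 - value; 0 is fully open; starts at 0 to 0.05; snug on both boards at about 0.170. About 2 N of friction, stays where left.
- stop_back (a point): Middle of the stop plate's back face (the side away from the end wall), 60 mm above the tray floor, 26 mm below the plate's top; pushing it here along the rack's +x with the closed fingers moves the stop. It moves with the stop; axes as the rack's. Back face free over its middle 150 mm.
- mug: White mug, 80 mm across, 90 mm high; bystander. Origin: centre of the underside.
- jar: Glass jar with lid, 70 mm across, 100 mm high; bystander. Origin: centre of the underside.
- soap: White plastic soap bottle, 60 mm across, 190 mm high; bystander. Origin: centre of the underside.
There are look-alikes about, which are no part of the job. Leave any turquoise look-alike of the large_board alone. Leave any purple look-alike of the small_board alone.

How it is judged:
By the outcome, as a careful person would: the job done as asked, in the order asked, and still so for the second after the job is handed in, with the robot touching nothing.
It also fails if it takes over 72 s, if anything falls off the work surface, if the arm or the gripper's body presses on something with over 40 N, if the wrist force passes 120 N, or if a joint passes its speed limit or range.

ROBOT

A 6-joint arm with a two-finger parallel gripper is mounted at the origin on the work surface. World frame = base frame: x ahead of the robot, y to its left, z up, the work surface at z = 0. Lengths are in m, angles in rad, forces in N, time in s.
With the tool pointing down it reaches from about 0.35 to 0.975 m from the base axis. Payload 4.9 kg.
Tool frame: the origin (TCP) lies between the finger pads; the fingertips stand 25 mm ahead of it and the grasp point (between the pads) lies 6 mm ahead of it (manip.tcp_to_tips is the z of the fingertips in the tool frame, in m); z points along the fingers, y is the line along which they close (so a half turn about z gives the same grasp; the last joint's range is limited). The gripper opens to 85 mm and grips with 20 to 120 N. Pads are 22 mm wide; open, the fingers measure 114 mm over their backs; the gripper's body (76 mm by 85 mm) begins 54 mm behind the grasp point. The pads swing forward as they close: fully open they stand 13 mm farther back than shut.
Start: joints at [1.123, 0.053, 1.613, -0, 1.476, -0.119], TCP at [0.202, 0.592, 0.256] pointing down, gripper open.
Joint ranges: [-3.01, 3.01], [-1.01, 2.22], [0.06, 2.58], [-1.02, 4.17], [0.09, 2.62], [-3.14, 3.14]. Speed limits (rad/s): [2.57, 2.57, 3.14, 3.14, 3.14, 3.14].

INTERFACE

Orientations are given as a unit quaternion [w, x, y, z].
In Python, from plant import manip gives the robot as it stands. The module is installed in compiled form; this text tells all that it offers.
- The arm moves only by the tool arm_command, never from a script. Its argument "moves" is a list of rows, each a list of 3 entries, a list of its own where there are three numbers: the opening, from -1 (shut) to 1 (fully open), then the shift along the tool's x, y, z in units of 0.15 m (1.0 is 0.15 m), then the turn about the tool's z in units of 2 pi rad (1.0 is 2 pi rad). A call has 1 to 20 rows; each row is the pose to reach, as a shift and turn from the pose commanded when the call began, along the tool's axes at that moment, turning the shorter way round; what a row does not reach only later rows make up. A row lasts 1/12 s, in which the tool goes at most 41.7 mm and 7.16 degrees, less where a joint would pass 70% of its speed; a pose out of reach is approached as far as the arm can. A call with a number of a shift or a turn outside -1 to 1 is refused whole. A call with a gripper value outside its range is refused whole. The fingers move at their own pace and stop on an object; the grip force is fixed at half the most. Time passes only in rows, so rows that repeat a pose let the fingers close. It gives the time, the measured TCP pose, the force, the opening and the grip force at its end, in the units of the state.
- manip.state(): the state, without advancing time (a new reading comes with each control period).
- manip.grab_frame(name): name is "side" or "top" or "wrist"; returns a dict with "frame" (420x560x3 uint8, red, green, blue), "fx", "fy", "cx", "cy" (pixels), "R" (3x3) and "t" (3): a world point X has camera coordinates R X + t. Camera axes: x right, y down, z forward; pixel columns grow to the right and rows downward; lengths in m; the calibration is good to about 2 mm. A picture is of the moment at which its call begins. There is no depth.
- manip.job_done(): hands the job in; it is judged then, once.
Trained networks look in a picture, given as the dict that the camera call returned (one of the last four; its "shot" number tells which), for a name from the list of things; names that differ only in an ending like _2 or _b are one class to them, and where a whole thing is asked for, a point or a joint stands for the part that bears it (a point fixed in the world has none). Each returns a list of dicts, best first, with "confidence" (0 to 1); they miss things now and then, are a little off and sometimes report something else, mostly with a low value. They report only what shows in the picture. A call takes as long as a camera call. They do not tell look-alikes from the thing itself.
- manip.search_frame(picture, target): "extent" ([left, top, right, bottom] in pixels, round what is visible of it).
The state is a dict: "time": time; "joint_pos": joint angles; "joint_vel": joint speeds; "joint_efforts": joint torques, N m; "tool_pos": TCP position; "tool_rot": TCP orientation; "contact_force": force on the tool from outside, world axes, zero at the start; "ft_torque": the same for the moment, N m; "gripper_width": opening from 0.0 (shut) to 1.0 (fully open); "grasp_force": force on a finger pad.
Only numpy, scipy, OpenCV 4.12 (cv2) and the standard library are available. Lean on these libraries where they do the work, as an engineer would, in place of code of your own. Each camera call takes 0.05 s, during which the arm holds its last target. There are 200 camera calls.

## Working session

There is one attempt and no reset: what is moved stays moved. The work goes in short steps, Python scripts to look and compute and a tool call to move; the robot and the scene stay as the last step left them, time stands still between calls to the robot, and variables do not carry over. Pictures are saved under pics/ and viewed, at most 10 in all, crops included, and the job is handed in when it is done.

Besides the shell and the picture viewer there is one more tool, called after "Request:" as name([rows], argument=value, ...), one row to a line, values as JSON. arm_command: Moves the arm, as the interface text tells. Shifts and turns lie within -1 to 1; 1 stands for 0.15 m of shift or 2 pi rad of turn. Its arguments: {"type":"object","properties":{"moves":{"type":"array"}},"required":["moves"]}

```bash
mkdir -p pics; cat > h.py <<'E'
import numpy as np, cv2, pickle
from plant import manip
def grab(n,save=None):
    p=manip.grab_frame(n)
    if save: cv2.imwrite(f'pics/{save}.png',p['frame'][:,:,::-1]); pickle.dump(p,open(f'pics/{save}.pkl','wb'))
    return p
def load(s): return pickle.load(open(f'pics/{s}.pkl','rb'))
def ray(p,u,v):
    R=np.array(p['R']);t=np.array(p['t'])
    return -R.T@t, R.T@np.array([(u-p['cx'])/p['fx'],(v-p['cy'])/p['fy'],1])
def atz(p,u,v,z):
    o,d=ray(p,u,v); return o+d*(z-o[2])/d[2]
def proj(p,X):
    c=np.array(p['R'])@np.asarray(X,float)+np.array(p['t']); return np.array([p['fx']*c[0]/c[2]+p['cx'],p['fy']*c[1]/c[2]+p['cy']])
def tri(obs): # [(p,u,v)...]
    A=np.zeros((3,3));b=np.zeros(3)
    for p,u,v in obs:
        o,d=ray(p,u,v);d=d/np.linalg.norm(d);M=np.eye(3)-np.outer(d,d);A+=M;b+=M@o
    return np.linalg.solve(A,b)
E
python3 - <<'E'
from h import *
np.set_printoptions(precision=3,suppress=True)
for n in ['side','top','wrist']:
    p=grab(n,n+'0')
    print(n,p['fx'],p['cx'],-np.array(p['R']).T@p['t'],np.array(p['R'])[2])
    for k in ['large_board','small_board','drainer','rack','stop','mug','jar','soap']:
        print(k,[(np.round(r['extent']).astype(int).tolist(),round(r['confidence'],2)) for r in manip.search_frame(p,k)[:3]])
a=np.hstack([cv2.imread(f'pics/{n}0.png') for n in ['side','top']])
E
```

```text
side 444.84743441267125 284.05103267072326 [0.457 1.212 0.839] [ 0.052 -0.839 -0.541]
large_board [([338, 171, 392, 197], 0.88), ([277, 146, 314, 200], 0.54)]
small_board [([265, 150, 292, 164], 0.92), ([245, 151, 272, 193], 0.73)]
drainer [([234, 168, 324, 212], 0.93)]
rack [([226, 221, 337, 311], 0.71)]
stop [([306, 236, 335, 298], 0.6), ([225, 220, 338, 310], 0.4), ([207, 178, 227, 210], 0.3)]
mug [([185, 213, 218, 248], 0.88), ([206, 179, 229, 208], 0.56)]
jar [([210, 181, 226, 207], 0.72)]
soap [([252, 277, 277, 349], 0.93), ([232, 173, 323, 211], 0.67)]
top 395.49470124947356 282.1068075266914 [ 0.345 -0.005  1.254] [ 0.17   0.012 -0.985]
large_board [([325, 215, 393, 249], 0.8), ([361, 279, 420, 356], 0.68)]
small_board [([336, 174, 388, 196], 0.94), ([423, 184, 471, 222], 0.72)]
drainer [([320, 167, 400, 260], 0.66)]
rack [([167, 177, 257, 275], 0.75)]
stop [([167, 248, 242, 275], 0.86)]
mug [([235, 132, 266, 164], 0.6)]
jar [([314, 131, 336, 159], 0.77)]
soap [([107, 209, 147, 232], 0.77)]
wrist 349.58739985450933 290.2966938243262 [0.134 0.615 0.375] [ 0.264 -0.09  -0.96 ]
large_board []
small_board []
drainer []
rack [([68, 405, 102, 420], 0.89)]
stop []
mug []
jar []
soap []
```

View pics/top0.png

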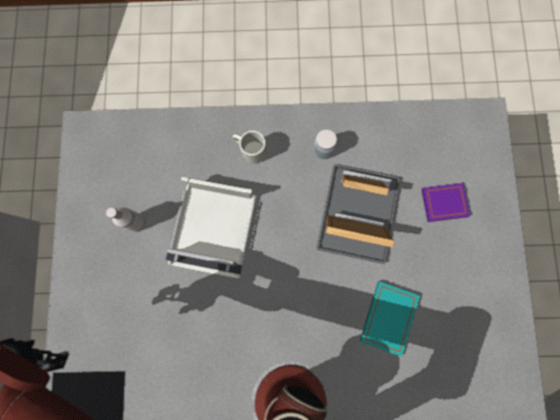

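View pics/side0.png

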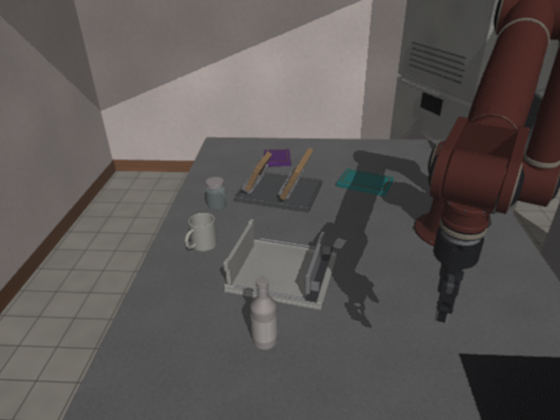

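Drainer pixels: the wooden boards at (359,232, larger) and (366,184, smaller). The turquoise one (391,318) and the purple one (446,202) lie flat on the table; they're the wrong colour and aren't in the drainer, so they're the look-alikes. The rack's end wall is on its far side and its dark stop on the robot's side. I'll confirm this in one crop.

```bash
python3 - <<'E'
from h import *
np.set_printoptions(precision=4,suppress=True)
s=manip.state();print(s['tool_rot'],s['tool_pos'],s['gripper_width'],manip.tcp_to_tips,s['time'])
p=load('top0')
for nm,c in dict(large=[(359,232,.13)],small=[(366,184,.11)],rack=[(185,180,.1),(250,190,.1),(172,258,.02),(240,272,.02)]).items():
    for u,v,z in c: print(nm,atz(p,u,v,z))
w=load('wrist0');import numpy as np
from scipy.spatial.transform import Rotation as Ro
q=s['tool_rot'];T=Ro.from_quat([q[1],q[2],q[3],q[0]]).as_matrix();print(T)
print('cam in tool',T.T@(-np.array(w['R']).T@w['t']-s['tool_pos']), 'fwd',T.T@np.array(w['R'])[2],w['cy'])
im=p['frame'][120:370,90:490,::-1];cv2.imwrite('pics/c1.png',cv2.resize(im,None,fx=2,fy=2,interpolation=cv2.INTER_CUBIC))
E
```

```text
[ 0.      0.1637  0.9865 -0.    ] [0.2018 0.5915 0.2563] 0.9990174679959806 0.025 1.35
large [ 0.488  -0.2099  0.13  ]
small [ 0.6334 -0.2423  0.11  ]
rack [0.6637 0.2996 0.1   ]
rack [0.6272 0.1033 0.1   ]
rack [0.4354 0.3571 0.02  ]
rack [0.3869 0.1445 0.02  ]
[[-0.9464  0.3229  0.    ]
 [ 0.3229  0.9464 -0.    ]
 [-0.     -0.     -1.    ]]
cam in tool [ 0.0714  0.0006 -0.1186] fwd [-0.2794  0.0002  0.9602] 209.76611969913645
```

View pics/c1.png

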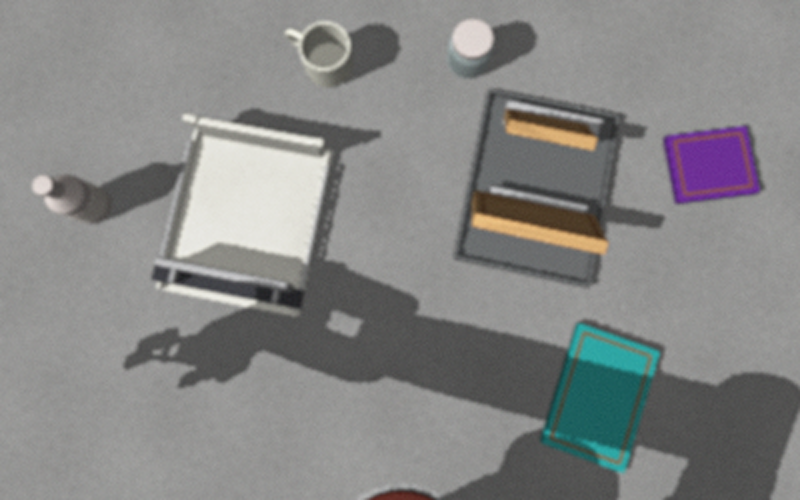

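Crop: the wooden boards stand in the drainer, the large one's upper edge running from (473,212) to (606,243) and the small one's from (507,120) to (597,142). Turquoise and purple are flat look-alikes. The rack is at left, with its wall at the top and stop at the bottom. Next I turn the tool and fly over the rack.

Request:
arm_command([
  [1,[-1,-0.56,-0.67],0.23],
  [1,[-1,-0.56,-0.67],0.23],
  [1,[-1,-0.56,-0.67],0.23],
  [1,[-1,-0.56,-0.67],0.23],
  [1,[-1,-0.56,-0.67],0.23],
  [1,[-1,-0.56,-0.67],0.23],
  [1,[-1,-0.56,-0.67],0.23],
  [1,[-1,-0.56,-0.67],0.23],
  [1,[-1,-0.56,-0.67],0.23],
  [1,[-1,-0.56,-0.67],0.23],
  [1,[-1,-0.56,-0.67],0.23],
  [1,[-1,-0.56,-0.67],0.23],
])

```text
time: 2.35
tool_pos: [0.3167, 0.4635, 0.3569]
tool_rot: [0.0, 0.777, 0.63, 0.0]
contact_force: [-0.2, 0.4, 0.1]
gripper_width: 0.998
grasp_force: 0.0
```

Request:
arm_command([
  [1,[-1,1,0],0],
  [1,[-1,1,0],0],
  [1,[-1,1,0],0],
  [1,[-1,1,0],0],
  [1,[-1,1,0],0],
  [1,[-1,1,0],0],
  [1,[-1,1,0],0],
])

```text
time: 2.93
tool_pos: [0.4344, 0.2846, 0.3569]
tool_rot: [0.0, 0.777, 0.63, 0.0]
contact_force: [0.3, 0.5, -0.4]
gripper_width: 1.001
grasp_force: 0.0
```

```bash
python3 -c "
from h import *
p=grab('wrist','w1')"
```

Request:
arm_command([
  [1,[-1,0.6,0],0],
  [1,[-1,0.6,0],0],
  [1,[-1,0.6,0],0],
  [1,[-1,0.6,0],0],
  [1,[-1,0.6,0],0],
  [1,[-1,0.6,0],0],
])

```text
time: 3.48
tool_pos: [0.4915, 0.1207, 0.3567]
tool_rot: [-0.0, 0.776, 0.631, -0.0]
contact_force: [-0.5, -0.2, 0.4]
gripper_width: 1.0
grasp_force: 0.0
```

```bash
python3 -c "
from h import *
p=grab('wrist','w2')
a,b=load('w1')['frame'],p['frame']
cv2.imwrite('pics/w12.png',cv2.resize(np.hstack([a,b])[:,:,::-1],(800,300),interpolation=cv2.INTER_AREA))"
```

Request:
arm_command([
  [1,[-1,0,0],0],
  [1,[-1,0,0],0],
  [1,[-1,0,0],0],
  [1,[-1,0,0],0],
  [1,[-1,0,0],0],
])

```text
time: 3.95
tool_pos: [0.4603, -0.0266, 0.357]
tool_rot: [0.0, 0.776, 0.631, -0.0]
contact_force: [-0.2, 0.6, -0.1]
gripper_width: 0.998
grasp_force: 0.0
```

```bash
python3 -c "
from h import *
p=grab('wrist','w3')"
```

Request:
arm_command([
  [1,[-0.7,0,0],0],
  [1,[-0.7,0,0],0],
  [1,[-0.7,0,0],0],
  [1,[-0.7,0,0],0],
  [1,[-0.7,0,0],0],
])

```text
time: 4.42
tool_pos: [0.4403, -0.127, 0.3568]
tool_rot: [-0.0, 0.775, 0.632, 0.0]
contact_force: [-0.4, 0.6, 0.0]
gripper_width: 1.001
grasp_force: 0.0
```

```bash
python3 -c "
from h import *
p=grab('wrist','w4');print(manip.state()['tool_pos'],manip.state()['time'])
q=load('w3')
cv2.imwrite('pics/w34.png',cv2.resize(np.vstack([np.hstack([load('w1')['frame'],load('w2')['frame']]),np.hstack([q['frame'],p['frame']])])[:,:,::-1],(800,600),interpolation=cv2.INTER_AREA))"
```

```text
[ 0.44035972 -0.12656695  0.35679679] 4.4667
```

View pics/w34.png

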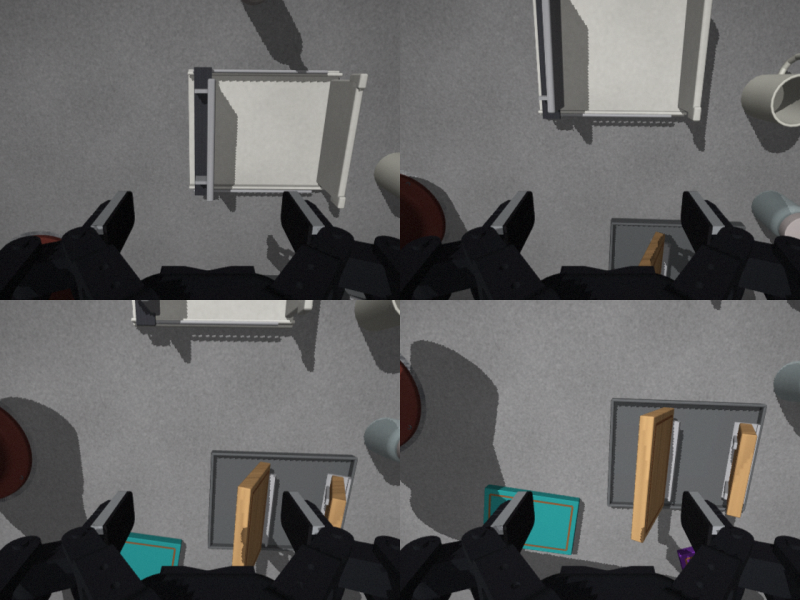

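```bash
python3 -c "
from h import *
for n,(x,y) in dict(w1=(260,80),w4=(275,120)).items():
    f=load(n)['frame'][y:y+230,x:x+260,::-1]
    if n=='w1': f=f[:220]
    f=cv2.resize(f,None,fx=2.6,fy=2.6,interpolation=cv2.INTER_CUBIC)
    for k in range(0,f.shape[1],52): cv2.putText(f,str(x+int(k/2.6)),(k,10),0,.35,(0,255,255)); cv2.line(f,(k,12),(k,18),(0,255,255))
    for k in range(0,f.shape[0],52): cv2.putText(f,str(y+int(k/2.6)),(0,k+4),0,.35,(0,255,255))
    cv2.imwrite('pics/z'+n+'.png',f)"
```

```text
(no output)
```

View pics/zw1.png

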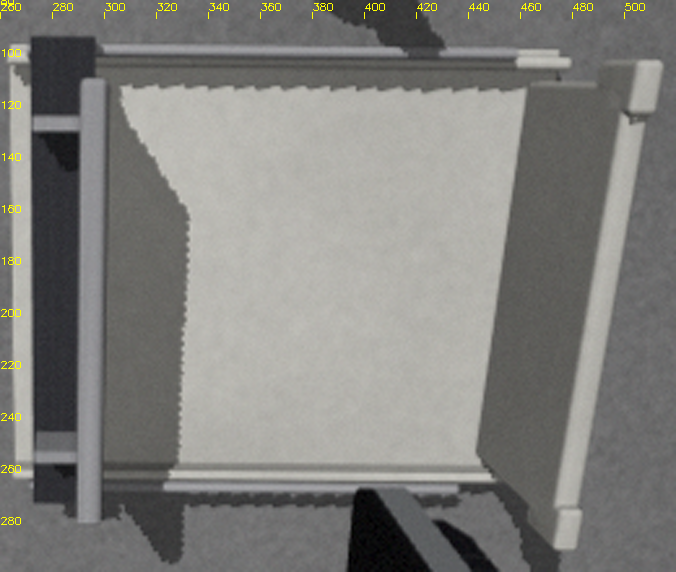

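View pics/zw4.png

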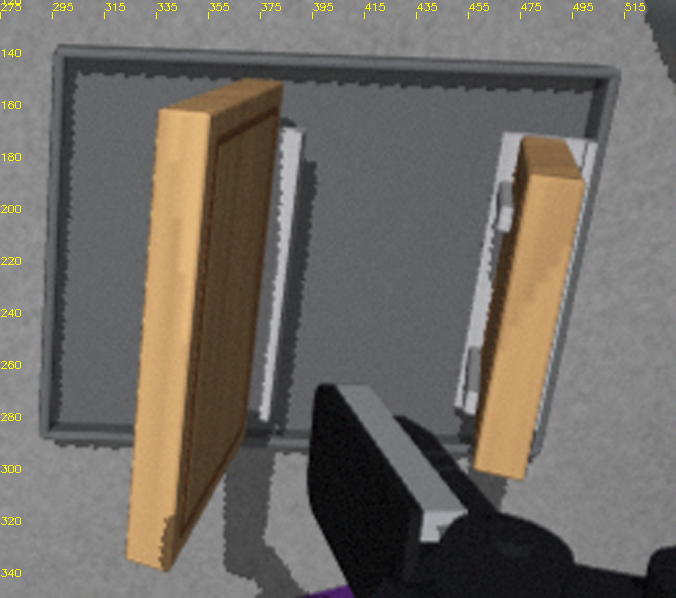

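```bash
python3 - <<'E'
from h import *
np.set_printoptions(precision=4,suppress=True)
w1,w4,t=load('w1'),load('w4'),load('top0')
def pt(p,x0,y0,X,Y,z): return atz(p,x0+X/2.6,y0+Y/2.6,z)
A=lambda X,Y,z: pt(w1,260,80,X,Y,z)
B=lambda X,Y,z: pt(w4,275,120,X,Y,z)
def seg(n,a,b):
    d=a-b; print(n,'mid',(a+b)/2,'len %.4f yaw(y axis) %.4f'%(np.hypot(d[0],d[1]),np.arctan2(-d[0],d[1])))
seg('stop back top',A(82,79,.096),A(78,522,.096))
seg('stop front top',A(106,79,.096),A(103,522,.096))
seg('wall in top',A(620,115,.095),A(553,507,.095))
seg('wall out top',A(643,125,.095),A(577,507,.095))
seg('wall foot',A(527,87,.010),A(477,455,.010))
seg('tray -x edge',A(12,65,.022),A(14,475,.022))
seg('large -x top',B(160,109,.1467),B(127,557,.1467))
seg('large +x top',B(211,113,.1554),B(166,570,.1554))
seg('small -x top',B(531,173,.1287),B(474,470,.1287))
seg('small +x top',B(583,178,.1374),B(524,478,.1374))
f=lambda X,Y:(w4,275+X/2.6,120+Y/2.6)
print('tri large -x', tri([f(160,109),(t,326.5,233)]),tri([f(127,557),(t,393,246)]))
print('tri small -x', tri([f(531,173),(t,343,187.5)]),tri([f(474,470),(t,388,194.5)]))
E
```

```text
stop back top mid [0.4284 0.2562 0.096 ] len 0.1969 yaw(y axis) -0.2170
stop front top mid [0.4387 0.254  0.096 ] len 0.1969 yaw(y axis) -0.2073
wall in top mid [0.6418 0.2075 0.095 ] len 0.1756 yaw(y axis) -0.2180
wall out top mid [0.6517 0.2034 0.095 ] len 0.1716 yaw(y axis) -0.2124
wall foot mid [0.6431 0.2065 0.01  ] len 0.1966 yaw(y axis) -0.2118
tray -x edge mid [0.3946 0.261  0.022 ] len 0.2135 yaw(y axis) -0.2240
large -x top mid [ 0.4648 -0.2043  0.1467] len 0.1884 yaw(y axis) -0.2395
large +x top mid [ 0.4805 -0.2076  0.1554] len 0.1883 yaw(y axis) -0.2485
small -x top mid [ 0.6108 -0.2329  0.1287] len 0.1303 yaw(y axis) -0.2402
small +x top mid [ 0.6267 -0.2354  0.1374] len 0.1289 yaw(y axis) -0.2287
tri large -x [ 0.4909 -0.1196  0.1058] [ 0.4434 -0.3003  0.1412]
tri small -x [ 0.6181 -0.167   0.1425] [ 0.5981 -0.3021  0.1204]
```

Large board: the top edge is centred at about (0.473,-0.206), yaw -0.24. The rack's yaw is -0.213. Quick two-view height check with the stored wrist shots.

```bash
python3 - <<'E'
from h import *
np.set_printoptions(precision=4,suppress=True)
w3,w4,w1,w2=[load(f'w{i}') for i in (3,4,1,2)]
def match(pa,u,v,pb,z,h=9):
    g=lambda p:cv2.cvtColor(p['frame'],cv2.COLOR_RGB2GRAY)
    e=np.round(proj(pb,atz(pa,u,v,z))).astype(int);u0,v0=int(round(u)),int(round(v))
    T=g(pa)[v0-h:v0+h+1,u0-h:u0+h+1];S=g(pb)[e[1]-h-14:e[1]+h+15,e[0]-h-8:e[0]+h+9]
    r=cv2.matchTemplate(S,T,cv2.TM_CCOEFF_NORMED);_,m,_,l=cv2.minMaxLoc(r)
    return m,tri([(pa,u0,v0),(pb,e[0]-8+l[0],e[1]-14+l[1])])
for n,X,Y,z in [('L-x',160,109,.147),('L+x',211,113,.155),('S-x',531,173,.129),('S+x',583,178,.137)]:
    print(n,match(w4,275+X/2.6,120+Y/2.6,w3,z))
for n,X,Y,z in [('wallfoot',477,455,.01),('stop front',103,522,.096)]:
    print(n,match(w1,260+X/2.6,80+Y/2.6,w2,z))
E
```

```text
L-x (0.9792153239250183, array([ 0.4873, -0.1125,  0.1493]))
L+x (0.9367778897285461, array([ 0.5042, -0.1168,  0.1501]))
S-x (0.804378867149353, array([ 0.6451, -0.1825,  0.0904]))
S+x (0.7733496427536011, array([ 0.6434, -0.1738,  0.1322]))
wallfoot (0.9591280817985535, array([0.6206, 0.1131, 0.0146]))
stop front (0.6595127582550049, array([0.4208, 0.1613, 0.1025]))
```

Request:
arm_command([
  [1,[-0.48,0.43,0.78],0.006],
  [1,[-0.48,0.43,0.78],0.006],
  [1,[-0.48,0.43,0.78],0.006],
  [1,[-0.48,0.43,0.78],0.006],
  [1,[-0.48,0.43,0.78],0.006],
  [1,[-0.48,0.43,0.78],0.006],
])

```text
time: 4.97
tool_pos: [0.4886, -0.2099, 0.2382]
tool_rot: [-0.002, 0.786, 0.618, -0.0]
contact_force: [0.4, 0.3, -0.1]
gripper_width: 0.997
grasp_force: 0.0
```

Request:
arm_command([
  [1,[0,0,0.2],0],
  [1,[0,0,0.4],0],
  [1,[0,0,0.55],0],
  [1,[0,0,0.65],0],
  [1,[0,0,0.65],0],
])

```text
time: 5.38
tool_pos: [0.4877, -0.2093, 0.1408]
tool_rot: [-0.002, 0.786, 0.618, -0.0]
contact_force: [0.2, -0.5, -0.9]
gripper_width: 1.001
grasp_force: 0.0
```

```bash
python3 -c "
from h import *
grab('wrist','g1');a=grab('side');f=np.hstack([cv2.imread('pics/g1.png'),cv2.resize(a['frame'][110:260,180:380,::-1],(560,420))])
cv2.imwrite('pics/g1v.png',cv2.resize(f,(800,300)))"
```

```text
(no output)
```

View pics/g1v.png

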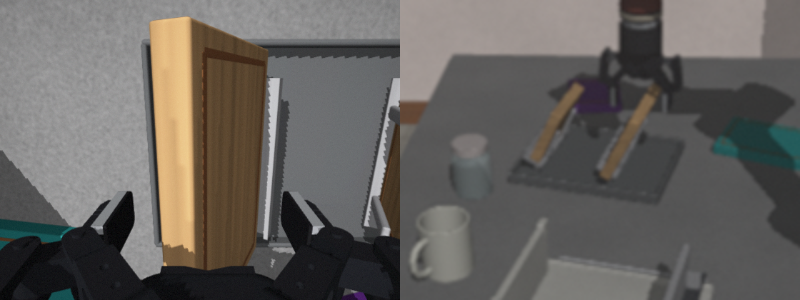

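Request:
arm_command([
  [1,[0,0.08,0],0],
  [1,[0,0.16,-0.05],0],
  [1,[0,0.22,-0.11],0],
  [0.8,[0,0.22,-0.11],0],
  [0.6,[0,0.22,-0.11],0],
  [0.4,[0,0.22,-0.11],0],
  [0.2,[0,0.22,-0.11],0],
  [0.0,[0,0.22,-0.11],0],
  [-0.1,[0,0.22,-0.11],0],
  [-0.2,[0,0.22,-0.11],0],
  [-0.2,[0,0.22,-0.11],0],
])

```text
time: 6.4
tool_pos: [0.5202, -0.2198, 0.1585]
tool_rot: [-0.0, 0.787, 0.617, -0.0]
contact_force: [0.7, 0.3, 0.2]
gripper_width: 0.396
grasp_force: 0.3
```

```bash
python3 -c "
from h import *
grab('wrist','g2');a=grab('side');f=np.hstack([cv2.imread('pics/g2.png'),cv2.resize(a['frame'][110:260,180:380,::-1],(560,420))])
cv2.imwrite('pics/g2v.png',cv2.resize(f,(800,300)))"
```

```text
(no output)
```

View pics/g2v.png

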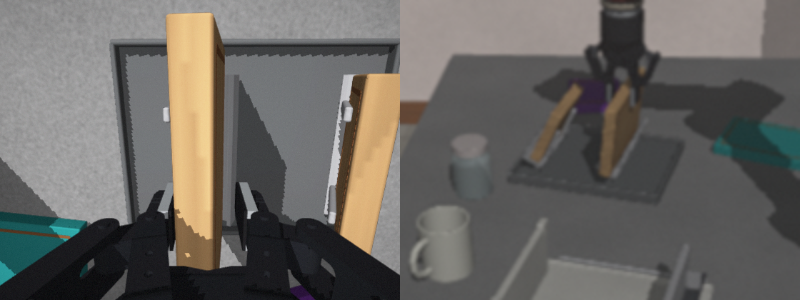

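The wrist view shows the large board almost upright between the pads, its top edge at about x=195 of 400. I close and lift.

Request:
arm_command([
  [-0.3,[0,0,0],0],
  [-0.4,[0,0,0],0],
  [-0.5,[0,0,0],0],
  [-0.6,[0,0,0],0],
  [-1,[0,0,0],0],
  [-1,[0,0,0],0],
  [-1,[0,0,0],0],
  [-1,[0,0,-0.03],0],
  [-1,[0,0,-0.08],0],
])

```text
time: 7.25
tool_pos: [0.5188, -0.2191, 0.1694]
tool_rot: [-0.003, 0.787, 0.617, -0.001]
contact_force: [-0.2, 0.7, -4.2]
gripper_width: 0.227
grasp_force: 59.5
```

Request:
arm_command([
  [-1,[0,0,-0.15],0],
  [-1,[0,0,-0.3],0],
  [-1,[0,0,-0.5],0],
  [-1,[0,0,-0.6],0],
  [-1,[0,0,-0.6],0],
])

```text
time: 7.67
tool_pos: [0.5213, -0.2206, 0.2659]
tool_rot: [0.003, 0.787, 0.617, 0.001]
contact_force: [1.4, -0.9, -2.7]
gripper_width: 0.222
grasp_force: 59.7
```

```bash
python3 -c "
from h import *
grab('wrist','g3');a=grab('side','s3');f=np.hstack([cv2.imread('pics/g3.png'),cv2.resize(a['frame'][60:260,180:447,::-1],(560,420))])
cv2.imwrite('pics/g3v.png',cv2.resize(f,(800,300)))"
```

```text
(no output)
```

View pics/g3v.png

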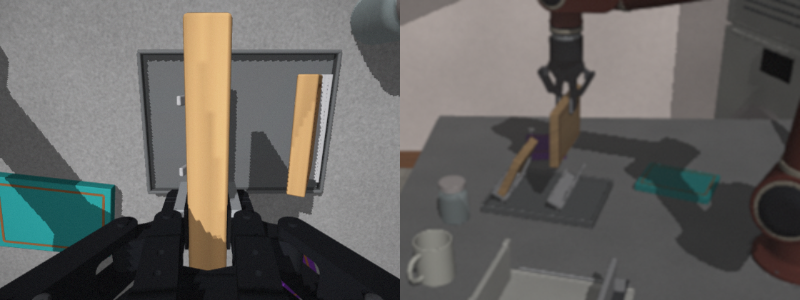

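The board is held upright in the pads with its top edge square. I'll measure where it sits in the grip by colour.

```bash
cat >> h.py <<'E'
def wood(p):
    h=cv2.cvtColor(p['frame'],cv2.COLOR_RGB2HSV)
    m=cv2.inRange(h,(8,70,60),(25,255,255));n,l,s,c=cv2.connectedComponentsWithStats(m)
    return [(l==i).astype(np.uint8) for i in np.argsort(-s[1:,4])[:3]+1]
def pose(s):
    q=s['tool_rot'];a=2*np.arctan2(q[2],q[1]);yy=a-np.pi/2
    return np.array(s['tool_pos']),yy  # heading of tool y: reflect
E
python3 - <<'E'
from h import *
np.set_printoptions(precision=4,suppress=True)
p=load('g3');m=wood(p)[0]
rows=[(v,*np.flatnonzero(m[v])[[0,-1]]) for v in range(420) if m[v].sum()>20]
print(rows[0],rows[1],rows[30],rows[150],rows[250])
s=manip.state();print(s['tool_pos'],s['tool_rot'],s['contact_force'])
T=np.array(s['tool_pos']);yd=np.array([.2367,.9716,0]);xd=np.array([.9716,-.2367,0])
for r in (rows[2],rows[30],rows[150]):
  for z in (.270,.2755,.281):
    a,b=atz(p,r[1],r[0],z),atz(p,r[2]+1,r[0],z); c=(a+b)/2-T
    print(r[0],z,'wid',(b-a)@xd,'rel x',c@xd,'rel y',c@yd)
E
```

```text
(17, np.int64(279), np.int64(317)) (18, np.int64(261), np.int64(320)) (47, np.int64(256), np.int64(324)) (167, np.int64(259), np.int64(321)) (267, np.int64(262), np.int64(319))
[ 0.5197 -0.2197  0.2605] [-0.0007  0.787   0.617  -0.0005] [-0.9296 -0.0793 -4.218 ]
19 0.27 wid 0.018785916419007544 rel x 0.0018130308853291054 rel y 0.09631759338062357
19 0.2755 wid 0.017881357714921768 rel x 0.0017746850034209907 rel y 0.0951219867364343
19 0.281 wid 0.016976799010835878 rel x 0.001736339121512883 rel y 0.09392638009224497
47 0.27 wid 0.02067216034126902 rel x 0.0016459665835566427 rel y 0.0887823137624591
47 0.2755 wid 0.019676777302620484 rel x 0.0016156649974359526 rel y 0.08794953758202273
47 0.281 wid 0.01868139426397173 rel x 0.0015853634113150508 rel y 0.08711676140158627
167 0.27 wid 0.020710031134790616 rel x 0.0015450342355584415 rel y 0.05261351277616669
167 0.2755 wid 0.019712824583509113 rel x 0.0015195926324094774 rel y 0.05352229676339908
167 0.281 wid 0.018715618032227398 rel x 0.0014941510292605115 rel y 0.054431080750631466
```

Request:
arm_command([
  [-1,[0.1,0,0],-0.0045],
  [-1,[0.3,0.01,0],-0.0045],
  [-1,[0.55,0.02,0],-0.0045],
  [-1,[0.8,0.03,0],-0.0045],
  [-1,[1,0.03,0],-0.0045],
])

```text
time: 8.18
tool_pos: [0.5592, -0.0728, 0.2574]
tool_rot: [-0.003, 0.778, 0.628, -0.002]
contact_force: [-0.2, -1.0, -3.9]
gripper_width: 0.223
grasp_force: 59.5
```

Request:
arm_command([
  [-1,[0.25,0.03,0],0],
  [-1,[0.5,0.06,0],0],
  [-1,[0.75,0.06,0],0],
  [-1,[0.9,0.06,0],0],
  [-1,[0.9,0.06,0],0],
])

```text
time: 8.6
tool_pos: [0.5965, 0.0592, 0.2572]
tool_rot: [-0.003, 0.777, 0.63, -0.002]
contact_force: [0.1, -1.3, -3.8]
gripper_width: 0.223
grasp_force: 59.3
```

```bash
cat >> h.py <<'E'
def rel(target,yaw):
    s=manip.state();q=s['tool_rot'];n=np.array(q[1:4]);h=np.arctan2(2*n[1]**2-1,2*n[0]*n[1])
    d=np.array(target)-s['tool_pos'];ty=np.array([np.cos(h),np.sin(h)]);tx=np.array([-ty[1],ty[0]])
    print('t',s['time'],'pos',np.round(s['tool_pos'],4),'head %.4f'%h,'move units',np.round(np.array([d[:2]@tx,d[:2]@ty,-d[2]])/.15,3),'turn %.4f'%(-(yaw-h)/2/np.pi),'F',np.round(s['contact_force'],1))
E
python3 -c "
from h import *
rel([.6303,.2105,.2],-.213)"
```

```text
t 8.6 pos [0.5965 0.0592 0.2572] head -0.2075 move units [1.034 0.013 0.381] turn 0.0009 F [ 0.1 -1.3 -3.8]
```

Request:
arm_command([
  [-1,[0.25,0,0],0.001],
  [-1,[0.5,0,0],0.001],
  [-1,[0.75,0,0.1],0.001],
  [-1,[0.95,0,0.2],0.001],
  [-1,[1,0,0.3],0.001],
  [-1,[1,0,0.3],0.001],
  [-1,[1,0,0.3],0.001],
])

```text
time: 9.18
tool_pos: [0.6275, 0.2005, 0.2118]
tool_rot: [-0.001, 0.78, 0.626, -0.004]
contact_force: [-0.0, -0.9, -3.6]
gripper_width: 0.221
grasp_force: 59.5
```

```bash
python3 - <<'E'
from h import *
np.set_printoptions(precision=4,suppress=True)
rel([.6303,.2105,.15],-.213)
p=grab('wrist','g4');T=manip.state()['tool_pos'];z=T[2]+.0115
m=wood(p)[0];r=[(v,*np.flatnonzero(m[v])[[0,-1]]) for v in range(420) if m[v].sum()>20]
xr=np.array([.9774,-.2114,0]);yr=np.array([.2114,.9774,0])
for i in (2,40,150):
    v,a,b=r[i];a,b=atz(p,a,v,z),atz(p,b+1,v,z);print(v,(b-a)@xr,((a+b)/2)@xr,((a+b)/2)@yr,'rel',((a+b)/2-T)@xr)
f=p['frame'][:,:,::-1];cv2.imwrite('pics/g4z.png',cv2.resize(f,(800,600)))
E
```

```text
t 9.1833 pos [0.6275 0.2005 0.2118] head -0.2185 move units [0.069 0.004 0.412] turn -0.0009 F [-0.  -0.9 -3.6]
20 0.01748515375603781 0.5713035587245242 0.42317071351240404 rel -0.0007344800700813774
58 0.018536388301473965 0.571243840846723 0.41372374274910156 rel -0.0007941979478826265
168 0.018693652774924106 0.5712028483824056 0.38307159838232147 rel -0.000835190412199956
```

Request:
arm_command([
  [-1,[0.07,0.005,0],-0.0005],
  [-1,[0.07,0.005,0.05],-0.0005],
  [-1,[0.07,0.005,0.1],-0.0005],
  [-1,[0.07,0.005,0.2],-0.0005],
  [-1,[0.07,0.005,0.3],-0.0005],
  [-1,[0.07,0.005,0.38],-0.0005],
  [-1,[0.07,0.005,0.44],-0.0005],
  [-1,[0.07,0.005,0.46],-0.0005],
  [-1,[0.07,0.005,0.46],-0.0005],
])

```text
time: 9.98
tool_pos: [0.632, 0.2111, 0.1448]
tool_rot: [-0.0, 0.779, 0.627, -0.001]
contact_force: [-0.1, 0.3, -4.5]
gripper_width: 0.225
grasp_force: 59.5
```

```bash
python3 -c "
from h import *
rel([.6303,.2105,.1285],-.213)"
```

```text
t 9.9833 pos [0.632  0.2111 0.1448] head -0.2159 move units [-0.006 -0.01   0.109] turn -0.0005 F [-0.1  0.3 -4.5]
```

Request:
arm_command([
  [-1,[0,-0.005,0.03],-0.0005],
  [-1,[0,-0.005,0.06],-0.0005],
  [-1,[0,-0.005,0.075],-0.0005],
  [-1,[0,-0.005,0.085],-0.0005],
  [-1,[0,-0.005,0.085],-0.0005],
])

```text
time: 10.4
tool_pos: [0.6319, 0.2117, 0.1339]
tool_rot: [0.0, 0.778, 0.628, 0.0]
contact_force: [-0.2, 0.3, -3.1]
gripper_width: 0.224
grasp_force: 59.5
```

Request:
arm_command([
  [-1,[0,0,0.008],0],
  [-1,[0,0,0.015],0],
  [-1,[0,0,0.015],0],
])

```text
time: 10.65
tool_pos: [0.6322, 0.2118, 0.1323]
tool_rot: [0.0, 0.778, 0.628, 0.001]
contact_force: [-0.3, -0.1, -2.9]
gripper_width: 0.224
grasp_force: 59.8
```

Request:
arm_command([
  [-1,[0,0,0.007],0],
  [-1,[0,0,0.014],0],
  [-1,[0,0,0.014],0],
])

```text
time: 10.9
tool_pos: [0.6324, 0.2114, 0.132]
tool_rot: [0.0, 0.778, 0.628, 0.0]
contact_force: [-3.2, -3.4, 6.0]
gripper_width: 0.225
grasp_force: 60.9
```

Request:
arm_command([
  [-1,[0,0,0.006],0],
  [-1,[0,0,0.012],0],
  [-1,[0,0,0.012],0],
])

```text
time: 11.15
tool_pos: [0.6326, 0.2113, 0.1319]
tool_rot: [0.0, 0.778, 0.628, 0.0]
contact_force: [-6.9, -4.2, 12.0]
gripper_width: 0.222
grasp_force: 61.8
```

Request:
arm_command([
  [-1,[0,0,-0.015],0],
  [-1,[0,0,-0.015],0],
  [-0.45,[0,0,-0.015],0],
  [-0.4,[0,0,-0.015],0],
  [-0.2,[0,0,-0.015],0],
  [0.0,[0,0,-0.015],0],
  [0.0,[0,0,-0.015],0],
])

```text
time: 11.73
tool_pos: [0.6317, 0.2118, 0.1298]
tool_rot: [-0.0, 0.778, 0.628, -0.0]
contact_force: [0.4, -0.5, 0.1]
gripper_width: 0.498
grasp_force: 0.0
```

```bash
cat >> h.py <<'E'
def edge(z,axis,n='wrist',rank=0,save=None):
    ax,ay=axis;p=grab(n,save);T=manip.state()['tool_pos'];m=wood(p)[rank]
    r=[(v,*np.flatnonzero(m[v])[[0,-1]]) for v in range(420) if m[v].sum()>15]
    for i in (3,len(r)//4,len(r)//2,-5):
        v,a,b=r[i];A,B=atz(p,a,v,z),atz(p,b+1,v,z);c=(A+B)/2;print(r[i],'wid %.4f s %.4f y %.4f'%((B-A)@ax,c@ax,c@ay))
XR=np.array([.9774,-.2114,0]),np.array([.2114,.9774,0]);XD=np.array([.9716,-.2367,0]),np.array([.2367,.9716,0])
E
python3 - <<'E'
from h import *
edge(.14,XR,save='g5');rel([.6303,.2105,.24],-.213)
E
```

```text
(20, np.int64(261), np.int64(327)) wid 0.0187 s 0.5735 y 0.4359
(107, np.int64(261), np.int64(326)) wid 0.0196 s 0.5735 y 0.4126
(197, np.int64(263), np.int64(324)) wid 0.0198 s 0.5735 y 0.3850
(372, np.int64(268), np.int64(319)) wid 0.0194 s 0.5737 y 0.3178
t 11.7833 pos [0.6317 0.2118 0.1298] head -0.2124 move units [-0.01  -0.008 -0.734] turn 0.0001 F [0.2 0.3 0.1]
```

Large board stands against the wall (centre s=0.5735, wall face 0.584), upright. Now the small board.

Request:
arm_command([
  [0,[0,0,-0.1],0],
  [0,[0,0,-0.3],0],
  [0.5,[0,0,-0.55],0],
  [1,[-0.2,0,-0.75],0],
  [1,[-0.45,0,-0.75],0],
  [1,[-0.72,0,-0.75],0],
  [1,[-1,0,-0.75],0],
  [1,[-1,0,-0.75],0],
])

```text
time: 12.45
tool_pos: [0.5995, 0.0595, 0.2445]
tool_rot: [0.002, 0.78, 0.626, -0.0]
contact_force: [-0.2, 0.4, -1.3]
gripper_width: 1.002
grasp_force: 0.0
```

Request:
arm_command([
  [1,[-0.27,0,0],0],
  [1,[-0.54,0.1,0],0],
  [1,[-0.8,0.2,0],0.004],
  [1,[-1,0.3,0],0.004],
  [1,[-1,0.3,0],0.004],
])

```text
time: 12.87
tool_pos: [0.6134, -0.0966, 0.2441]
tool_rot: [0.002, 0.788, 0.616, -0.0]
contact_force: [-0.4, 1.4, 0.5]
gripper_width: 0.999
grasp_force: 0.0
```

```bash
python3 -c "
from h import *
rel([.6415,-.2397,.20],-.239)
from h import *
p=grab('wrist','g6');m=wood(p)[0];c,_=cv2.findContours(m,0,2);b=cv2.minAreaRect(max(c,key=len));q=cv2.approxPolyDP(max(c,key=len),4,True)[:,0]
print(q.tolist())
"
```

```text
t 12.8667 pos [ 0.6134 -0.0966  0.2441] head -0.2435 move units [-0.881  0.412  0.294] turn -0.0007 F [-0.4  1.4  0.5]
[[371, 251], [362, 254], [329, 301], [327, 371], [354, 370], [357, 380], [366, 383], [375, 361], [383, 255]]
```

Request:
arm_command([
  [1,[-0.2,0.1,0],0],
  [1,[-0.45,0.25,0],0],
  [1,[-0.7,0.41,0.1],0],
  [1,[-0.88,0.41,0.3],0],
  [1,[-0.88,0.41,0.3],0],
  [1,[-0.88,0.41,0.3],0],
])

```text
time: 13.42
tool_pos: [0.6398, -0.2338, 0.1948]
tool_rot: [-0.003, 0.786, 0.618, -0.001]
contact_force: [-0.8, 0.4, -0.5]
gripper_width: 1.001
grasp_force: 0.0
```

```bash
python3 - <<'E'
from h import *
np.set_printoptions(precision=4,suppress=True)
rel([.6415,-.2397,.12],-.239)
p=grab('wrist','g6');m=wood(p)[0];c,_=cv2.findContours(m,0,2);q=cv2.approxPolyDP(max(c,key=len),4,True)[:,0]
for u,v in q: X=atz(p,u,v,.1287);print(u,v,'s %.4f y %.4f'%(X@XD[0],X@XD[1]))
# predicted leaned top corners
for s,z in ((.6477,.1287),(.6657,.1374)):
    for y in (-.016,-.146): print('pred',proj(p,s*XD[0]+y*XD[1]+[0,0,z]))
E
```

```text
t 13.4167 pos [ 0.6398 -0.2338  0.1948] head -0.2393 move units [-0.035  0.02   0.499] turn -0.0001 F [-0.8  0.4 -0.5]
336 126 s 0.6998 y -0.0127
236 135 s 0.6481 y -0.0172
248 348 s 0.6498 y -0.1470
271 355 s 0.6641 y -0.1521
332 279 s 0.7005 y -0.0996
pred [235.0743 132.6494]
pred [244.5415 346.6087]
pred [268.7468 133.7779]
pred [272.7665 356.2227]
```

Request:
arm_command([
  [1,[-0.035,0.02,0.1],0],
  [1,[-0.035,0.02,0.25],0],
  [1,[-0.035,0.02,0.4],0],
  [1,[-0.035,0.02,0.48],0],
  [1,[-0.035,0.02,0.5],0],
  [1,[-0.035,0.02,0.5],0],
])

```text
time: 13.97
tool_pos: [0.6427, -0.2385, 0.1219]
tool_rot: [-0.001, 0.786, 0.619, -0.0]
contact_force: [-1.4, -0.2, 0.2]
gripper_width: 0.998
grasp_force: 0.0
```

Request:
arm_command([
  [1,[0,0.06,-0.04],0],
  [1,[0,0.12,-0.08],0],
  [0.8,[0,0.125,-0.12],0],
  [0.6,[0,0.125,-0.12],0],
  [0.4,[0,0.125,-0.12],0],
  [0.2,[0,0.125,-0.12],0],
  [0.0,[0,0.125,-0.12],0],
  [-0.1,[0,0.125,-0.12],0],
  [-0.2,[0,0.125,-0.12],0],
  [-0.2,[0,0.125,-0.12],0],
])

```text
time: 14.8
tool_pos: [0.6609, -0.244, 0.1403]
tool_rot: [-0.0, 0.786, 0.618, -0.0]
contact_force: [-0.7, -0.6, -0.0]
gripper_width: 0.4
grasp_force: 0.2
```

```bash
python3 - <<'E'
from h import *
T=manip.state()['tool_pos'];print(T,T@XD[0],T@XD[1])
edge(.148,XD,save='g7')
E
```

```text
[ 0.66086118 -0.24397721  0.14032953] 0.6998421311372559 -0.08062241208598195
(125, np.int64(271), np.int64(311)) wid 0.0126 s 0.6998 y -0.0139
(185, np.int64(240), np.int64(311)) wid 0.0233 s 0.6948 y -0.0328
(249, np.int64(243), np.int64(309)) wid 0.0229 s 0.6947 y -0.0551
(372, np.int64(248), np.int64(303)) wid 0.0214 s 0.6940 y -0.1056
```

Request:
arm_command([
  [-0.3,[0,0,0],0],
  [-0.4,[0,0,0],0],
  [-0.5,[0,0,0],0],
  [-0.6,[0,0,0],0],
  [-1,[0,0,0],0],
  [-1,[0,0,0],0],
  [-1,[0,0,0],0],
  [-1,[0,0,-0.03],0],
  [-1,[0,0,-0.08],0],
  [-1,[0,0,-0.2],0],
  [-1,[0,0,-0.35],0],
  [-1,[0,0,-0.55],0],
  [-1,[0,0,-0.75],0],
  [-1,[0,0,-0.75],0],
  [-1,[0,0,-0.75],0],
])

```text
time: 16.1
tool_pos: [0.6621, -0.2446, 0.257]
tool_rot: [0.003, 0.786, 0.618, 0.001]
contact_force: [-0.4, 0.8, -2.4]
gripper_width: 0.226
grasp_force: 59.9
```

```bash
python3 - <<'E'
from h import *
s=manip.state();T=s['tool_pos'];print(T,T@XD[0],T@XD[1],s['gripper_width'],s['grasp_force'],s['contact_force'])
for dz in (.004,.010):
    edge(T[2]+dz,XD,save='g8')
E
```

```text
[ 0.66208267 -0.24455281  0.25702935] 0.7011651760776504 -0.08089254005417298 0.2259544957537106 59.89871263504028 [-0.3571951   0.80223759 -2.44514624]
(125, np.int64(274), np.int64(309)) wid 0.0115 s 0.7013 y -0.0143
(186, np.int64(261), np.int64(320)) wid 0.0201 s 0.7010 y -0.0341
(250, np.int64(262), np.int64(319)) wid 0.0205 s 0.7010 y -0.0572
(373, np.int64(266), np.int64(315)) wid 0.0197 s 0.7010 y -0.1096
(125, np.int64(274), np.int64(308)) wid 0.0103 s 0.6999 y -0.0136
(186, np.int64(261), np.int64(320)) wid 0.0185 s 0.6998 y -0.0319
(250, np.int64(262), np.int64(319)) wid 0.0188 s 0.6998 y -0.0532
(373, np.int64(266), np.int64(315)) wid 0.0182 s 0.6999 y -0.1013
```

Request:
arm_command([
  [-1,[0.1,-0.1,0],-0.0043],
  [-1,[0.25,-0.3,0],-0.0043],
  [-1,[0.4,-0.5,0],-0.0043],
  [-1,[0.6,-0.7,0],-0.0043],
  [-1,[0.75,-0.9,0],-0.0043],
  [-1,[0.9,-1,0],-0.0043],
  [-1,[0.9,-1,0],-0.0043],
])

```text
time: 16.78
tool_pos: [0.5439, -0.0732, 0.2501]
tool_rot: [-0.003, 0.776, 0.63, -0.001]
contact_force: [0.7, 1.2, -3.1]
gripper_width: 0.225
grasp_force: 60.2
```

```bash
python3 -c "
from h import *
rel([.5750,.2225,.2],-.213)"
```

```text
t 16.7833 pos [ 0.5439 -0.0732  0.2501] head -0.2069 move units [ 1.972 -0.202  0.334] turn 0.0010 F [ 0.7  1.2 -3.1]
```

Request:
arm_command([
  [-1,[0.1,-0.1,0],0.001],
  [-1,[0.3,-0.2,0],0.001],
  [-1,[0.5,-0.2,0],0.001],
  [-1,[0.75,-0.2,0],0.001],
  [-1,[1,-0.2,0],0.001],
  [-1,[1,-0.2,0],0.001],
])

```text
time: 17.28
tool_pos: [0.5487, 0.0804, 0.2509]
tool_rot: [-0.002, 0.778, 0.629, -0.0]
contact_force: [0.0, -0.9, -2.7]
gripper_width: 0.222
grasp_force: 60.2
```

Request:
arm_command([
  [-1,[0.2,0,0],0],
  [-1,[0.4,0,0],0],
  [-1,[0.6,0,0.1],0],
  [-1,[0.8,0,0.3],0],
  [-1,[0.93,0,0.4],0],
  [-1,[0.95,0,0.4],0],
  [-1,[0.95,0,0.4],0],
])

```text
time: 17.87
tool_pos: [0.5782, 0.2147, 0.1893]
tool_rot: [-0.001, 0.779, 0.627, -0.003]
contact_force: [-0.1, -0.8, -1.4]
gripper_width: 0.222
grasp_force: 60.0
```

```bash
python3 -c "
from h import *
rel([.5750,.2225,.115],-.213)
z=manip.state()['tool_pos'][2];edge(z+.006,XR,save='g9');edge(z+.006,XR,rank=1)"
```

```text
t 17.8667 pos [0.5782 0.2147 0.1893] head -0.2153 move units [ 0.046 -0.032  0.495] turn -0.0004 F [-0.1 -0.8 -1.4]
(32, np.int64(392), np.int64(437)) wid 0.0133 s 0.5560 y 0.4250
(99, np.int64(348), np.int64(430)) wid 0.0253 s 0.5500 y 0.4065
(170, np.int64(345), np.int64(423)) wid 0.0255 s 0.5501 y 0.3846
(306, np.int64(372), np.int64(391)) wid 0.0073 s 0.5528 y 0.3347
(125, np.int64(273), np.int64(309)) wid 0.0118 s 0.5212 y 0.3983
(185, np.int64(261), np.int64(320)) wid 0.0201 s 0.5209 y 0.3788
(249, np.int64(262), np.int64(318)) wid 0.0201 s 0.5207 y 0.3557
(372, np.int64(265), np.int64(315)) wid 0.0201 s 0.5205 y 0.3034
```

Request:
arm_command([
  [-1,[0.045,-0.032,0.05],0],
  [-1,[0.045,-0.032,0.15],0],
  [-1,[0.045,-0.032,0.27],0],
  [-1,[0.045,-0.032,0.36],0],
  [-1,[0.045,-0.032,0.4],0],
  [-1,[0.045,-0.032,0.42],0],
  [-1,[0.045,-0.032,0.42],0],
])

```text
time: 18.55
tool_pos: [0.5763, 0.2219, 0.1297]
tool_rot: [-0.0, 0.78, 0.626, -0.0]
contact_force: [-0.7, 0.4, -3.2]
gripper_width: 0.228
grasp_force: 59.9
```

Request:
arm_command([
  [-1,[0,0,0.01],0],
  [-1,[0,0,0.025],0],
  [-1,[0,0,0.025],0],
])

```text
time: 18.8
tool_pos: [0.577, 0.2223, 0.127]
tool_rot: [0.0, 0.78, 0.626, 0.0]
contact_force: [-0.9, -0.1, -2.5]
gripper_width: 0.226
grasp_force: 60.0
```

Request:
arm_command([
  [-1,[0,0,0.01],0],
  [-1,[0,0,0.018],0],
  [-1,[0,0,0.018],0],
])

```text
time: 19.05
tool_pos: [0.5765, 0.2222, 0.1236]
tool_rot: [-0.0, 0.78, 0.626, -0.0]
contact_force: [-0.5, -0.6, -2.8]
gripper_width: 0.228
grasp_force: 60.0
```

Request:
arm_command([
  [-1,[0,0,0.01],0],
  [-1,[0,0,0.018],0],
  [-1,[0,0,0.018],0],
])

```text
time: 19.3
tool_pos: [0.5763, 0.2222, 0.1206]
tool_rot: [-0.0, 0.779, 0.626, -0.0]
contact_force: [-0.3, -0.4, -3.1]
gripper_width: 0.224
grasp_force: 60.0
```

Request:
arm_command([
  [-1,[0,0,0.008],0],
  [-1,[0,0,0.014],0],
  [-1,[0,0,0.014],0],
])

```text
time: 19.55
tool_pos: [0.5764, 0.2222, 0.1186]
tool_rot: [-0.0, 0.779, 0.626, -0.0]
contact_force: [0.8, 0.1, -2.8]
gripper_width: 0.225
grasp_force: 60.0
```

Request:
arm_command([
  [-1,[0,0,0.007],0],
  [-1,[0,0,0.014],0],
  [-1,[0,0,0.014],0],
])

```text
time: 19.8
tool_pos: [0.5764, 0.2222, 0.1165]
tool_rot: [-0.0, 0.779, 0.626, -0.0]
contact_force: [0.4, -0.2, -2.9]
gripper_width: 0.233
grasp_force: 60.0
```

Request:
arm_command([
  [-1,[0,0,0.006],0],
  [-1,[0,0,0.012],0],
  [-1,[0,0,0.012],0],
])

```text
time: 20.05
tool_pos: [0.5764, 0.2222, 0.1147]
tool_rot: [-0.0, 0.779, 0.626, -0.0]
contact_force: [0.2, -0.0, -2.1]
gripper_width: 0.223
grasp_force: 60.0
```

Request:
arm_command([
  [-1,[0,0,0.006],0],
  [-1,[0,0,0.012],0],
  [-1,[0,0,0.012],0],
])

```text
time: 20.3
tool_pos: [0.5767, 0.2223, 0.1133]
tool_rot: [0.0, 0.779, 0.626, 0.0]
contact_force: [0.3, -0.8, -2.9]
gripper_width: 0.222
grasp_force: 60.1
```

Request:
arm_command([
  [-1,[0,0,0.006],0],
  [-1,[0,0,0.012],0],
  [-1,[0,0,0.012],0],
])

```text
time: 20.55
tool_pos: [0.5769, 0.2223, 0.1131]
tool_rot: [0.0, 0.779, 0.626, 0.0]
contact_force: [-2.7, -0.2, 6.1]
gripper_width: 0.224
grasp_force: 61.4
```

Request:
arm_command([
  [-1,[0,0,0.006],0],
  [-1,[0,0,0.012],0],
  [-1,[0,0,0.012],0],
])

```text
time: 20.8
tool_pos: [0.5773, 0.2223, 0.1131]
tool_rot: [0.0, 0.779, 0.626, 0.0]
contact_force: [-6.4, -1.8, 12.7]
gripper_width: 0.227
grasp_force: 62.3
```

Request:
arm_command([
  [-1,[0,0,-0.015],0],
  [-1,[0,0,-0.015],0],
  [-0.45,[0,0,-0.015],0],
  [-0.35,[0,0,-0.015],0],
  [-0.25,[0,0,-0.015],0],
  [-0.2,[0,0,-0.015],0],
  [-0.2,[0,0,-0.015],0],
])

```text
time: 21.38
tool_pos: [0.576, 0.2224, 0.1115]
tool_rot: [-0.0, 0.779, 0.626, -0.001]
contact_force: [-4.6, 0.9, 3.4]
gripper_width: 0.396
grasp_force: 0.0
```

```bash
python3 -c "
from h import *
rel([.5750,.2225,.115],-.213);print(manip.state()['gripper_width'])
edge(.12,XR,save='g10');edge(.14,XR,rank=1)"
```

```text
t 21.3833 pos [0.576  0.2224 0.1115] head -0.2168 move units [-0.    -0.007 -0.023] turn -0.0006 F [-4.6  0.9  3.4]
0.3961018470578073
(3, np.int64(489), np.int64(559)) wid 0.0198 s 0.5815 y 0.4388
(87, np.int64(366), np.int64(559)) wid 0.0576 s 0.5672 y 0.4166
(175, np.int64(361), np.int64(559)) wid 0.0633 s 0.5700 y 0.3902
(345, np.int64(500), np.int64(522)) wid 0.0085 s 0.5971 y 0.3266
(124, np.int64(277), np.int64(312)) wid 0.0090 s 0.5172 y 0.4071
(185, np.int64(267), np.int64(327)) wid 0.0160 s 0.5179 y 0.3915
(249, np.int64(268), np.int64(325)) wid 0.0161 s 0.5178 y 0.3733
(372, np.int64(271), np.int64(320)) wid 0.0155 s 0.5175 y 0.3322
```

A knuckle is lightly touching the large board (-4.6 N in x). I ease 4 mm away, then rise.

Request:
arm_command([
  [-0.2,[0,-0.015,0],0],
  [-0.2,[0,-0.03,0],0],
  [-0.2,[0,-0.03,-0.06],0],
  [-0.2,[0,-0.03,-0.12],0],
  [-0.2,[0,-0.03,-0.2],0],
  [-0.2,[0,-0.03,-0.3],0],
])

```text
time: 21.98
tool_pos: [0.5722, 0.2231, 0.158]
tool_rot: [0.0, 0.78, 0.626, 0.0]
contact_force: [-0.4, -0.0, -0.0]
gripper_width: 0.398
grasp_force: 0.0
```

Request:
arm_command([
  [-0.2,[0,0,-0.2],0],
  [-0.2,[0,0,-0.4],0],
  [-0.6,[0,-0.2,-0.5],0],
  [-1,[0,-0.4,-0.5],0],
  [-1,[0,-0.6,-0.5],0],
  [-1,[0,-0.8,-0.5],0],
  [-1,[0,-1,-0.5],0],
  [-1,[0,-1,-0.5],0],
])

```text
time: 22.65
tool_pos: [0.4224, 0.2564, 0.2331]
tool_rot: [-0.0, 0.779, 0.627, 0.001]
contact_force: [0.1, 0.4, -0.6]
gripper_width: 0.002
grasp_force: 0.0
```

```bash
python3 - <<'E'
from h import *
rel([.40,.2575,.25],-.213)
p=grab('wrist','g11');t=grab('side')
f=np.hstack([p['frame'],cv2.resize(t['frame'][160:340,180:420],(560,420))])[:,:,::-1]
cv2.imwrite('pics/fin.png',cv2.resize(f,(800,300)))
for n,z in ((0,.14),(1,.12)):
    m=wood(p)[n];r=[(v,*np.flatnonzero(m[v])[[0,-1]]) for v in range(420) if m[v].sum()>8]
    for i in (5,len(r)//2,-8):
        v,a,b=r[i];A,B=atz(p,a,v,z),atz(p,b+1,v,z);print(r[i],'left s %.4f right s %.4f y %.4f'%(A@XR[0],B@XR[0],A@XR[1]))
E
```

```text
t 22.65 pos [0.4224 0.2564 0.2331] head -0.2142 move units [-0.025 -0.147 -0.112] turn -0.0002 F [ 0.1  0.4 -0.6]
(79, np.int64(514), np.int64(559)) left s 0.4857 right s 0.5119 y 0.4274
(201, np.int64(441), np.int64(559)) left s 0.4526 right s 0.5271 y 0.3558
(321, np.int64(543), np.int64(557)) left s 0.5336 right s 0.5440 y 0.2695Traceback (most recent call last):
  File "<stdin>", line 9, in <module>
IndexError: list index out of range
```

View pics/fin.png

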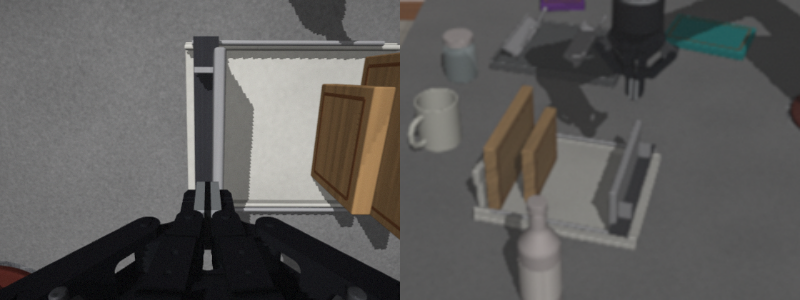

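Both boards stand upright in the rack, with a gap between them; the drainer is empty and the bystanders haven't moved. I turn the tool a quarter so the slim side of the fingers faces the stop, then go behind it.

Request:
arm_command([
  [-1,[0,-0.17,0],-0.25],
  [-1,[0,-0.17,0],-0.25],
  [-1,[0,-0.17,0],-0.25],
  [-1,[0,-0.17,0],-0.25],
  [-1,[0,-0.17,0],-0.25],
  [-1,[0,-0.17,0],-0.25],
  [-1,[0,-0.17,0],-0.25],
  [-1,[0,-0.17,0],-0.25],
  [-1,[0,-0.17,0],-0.25],
  [-1,[0,-0.17,0],-0.25],
  [-1,[0,-0.17,0],-0.25],
  [-1,[0,-0.17,0],-0.25],
  [-1,[0,-0.17,0],-0.25],
  [-1,[0,-0.17,0],-0.25],
])

```text
time: 23.92
tool_pos: [0.4023, 0.2608, 0.2328]
tool_rot: [0.001, 0.108, 0.994, 0.0]
contact_force: [-0.2, -0.7, 0.7]
gripper_width: 0.0
grasp_force: 0.0
```

```bash
python3 -c "
from h import *
rel([.3983,.2617,.095],-.213+np.pi/2)"
```

```text
t 23.9167 pos [0.4023 0.2608 0.2328] head 1.3537 move units [0.028 0.    0.919] turn -0.0007 F [-0.2 -0.7  0.7]
```

Request:
arm_command([
  [-1,[0.03,0,0.2],0],
  [-1,[0.03,0,0.4],0],
  [-1,[0.03,0,0.6],0],
  [-1,[0.03,0,0.75],0],
  [-1,[0.03,0,0.85],0],
  [-1,[0.03,0,0.92],0],
  [-1,[0.03,0,0.92],0],
])

```text
time: 24.5
tool_pos: [0.3957, 0.2612, 0.0917]
tool_rot: [-0.002, 0.109, 0.994, -0.001]
contact_force: [-0.2, -0.2, 0.0]
gripper_width: 0.004
grasp_force: 0.0
```

Request:
arm_command([
  [-1,[-0.05,0,0],0],
  [-1,[-0.1,0,0],0],
  [-1,[-0.15,0,0],0],
  [-1,[-0.2,0,0],0],
  [-1,[-0.25,0,0],0],
  [-1,[-0.3,0,0],0],
  [-1,[-0.35,0,0],0],
  [-1,[-0.4,0,0],0],
])

```text
time: 25.17
tool_pos: [0.4558, 0.2489, 0.094]
tool_rot: [-0.0, 0.108, 0.994, 0.0]
contact_force: [-1.9, 0.9, 2.1]
gripper_width: -0.001
grasp_force: 1.4
```

```bash
python3 -c "
from h import *
s=manip.state();T=s['tool_pos'];print(T@XR[0],T@XR[1],s['contact_force']@XR[0])"
```

```text
0.3928530024187371 0.33962641701367535 -2.0316346458762715
```

Request:
arm_command([
  [-1,[-0.06,0,0],0],
  [-1,[-0.12,0,0],0],
  [-1,[-0.18,0,0],0],
  [-1,[-0.24,0,0],0],
  [-1,[-0.3,0,0],0],
  [-1,[-0.36,0,0],0],
  [-1,[-0.42,0,0],0],
  [-1,[-0.47,0,0],0],
  [-1,[-0.51,0,0],0],
  [-1,[-0.54,0,0],0],
  [-1,[-0.56,0,0],0],
  [-1,[-0.58,0,0],0],
  [-1,[-0.6,0,0],0],
  [-1,[-0.62,0,0],0],
  [-1,[-0.64,0,0],0],
  [-1,[-0.66,0,0],0],
  [-1,[-0.68,0,0],0],
  [-1,[-0.7,0,0],0],
])

```text
time: 26.67
tool_pos: [0.5576, 0.2263, 0.0938]
tool_rot: [-0.0, 0.108, 0.994, -0.0]
contact_force: [-2.7, 1.2, 1.7]
gripper_width: 0.004
grasp_force: 1.7
```

```bash
python3 -c "
from h import *
s=manip.state();T=s['tool_pos'];print(T@XR[0],T@XR[1],s['contact_force']@XR[0])"
```

```text
0.4971304381092825 0.33907131398768364 -2.8602660105235644
```

Request:
arm_command([
  [-1,[-0.015,0,0],0],
  [-1,[-0.03,0,0],0],
  [-1,[-0.045,0,0],0],
  [-1,[-0.06,0,0],0],
  [-1,[-0.075,0,0],0],
  [-1,[-0.09,0,0],0],
  [-1,[-0.105,0,0],0],
  [-1,[-0.12,0,0],0],
  [-1,[-0.12,0,0],0],
])

```text
time: 27.42
tool_pos: [0.5756, 0.2223, 0.0937]
tool_rot: [0.0, 0.108, 0.994, -0.0]
contact_force: [-2.6, 0.4, -0.1]
gripper_width: -0.004
grasp_force: 0.8
```

Request:
arm_command([
  [-1,[-0.008,0,0],0],
  [-1,[-0.016,0,0],0],
  [-1,[-0.016,0,0],0],
])

```text
time: 27.67
tool_pos: [0.577, 0.2221, 0.0938]
tool_rot: [-0.001, 0.108, 0.994, -0.0]
contact_force: [-4.5, -0.6, 1.2]
gripper_width: 0.003
grasp_force: 2.5
```

Request:
arm_command([
  [-1,[-0.007,0,0],0],
  [-1,[-0.014,0,0],0],
  [-1,[-0.014,0,0],0],
])

```text
time: 27.92
tool_pos: [0.5791, 0.2216, 0.0938]
tool_rot: [-0.001, 0.108, 0.994, -0.0]
contact_force: [-6.1, 0.4, 2.5]
gripper_width: -0.001
grasp_force: 2.5
```

```bash
python3 -c "
from h import *
s=manip.state();T=s['tool_pos'];print(T@XR[0],T@XR[1],s['contact_force']@XR[0])"
```

```text
0.5191732915251812 0.3389970584284798 -6.073452818654853
```

Force is rising as the stop takes up the boards. I continue in small steps until it's firm.

Request:
arm_command([
  [-1,[-0.007,0,0],0],
  [-1,[-0.014,0,0],0],
  [-1,[-0.014,0,0],0],
])

```text
time: 28.17
tool_pos: [0.581, 0.2212, 0.0938]
tool_rot: [-0.001, 0.108, 0.994, -0.0]
contact_force: [-5.9, 0.4, 2.4]
gripper_width: 0.005
grasp_force: 2.8
```

Request:
arm_command([
  [-1,[-0.006,0,0],0],
  [-1,[-0.012,0,0],0],
  [-1,[-0.012,0,0],0],
])

```text
time: 28.42
tool_pos: [0.5811, 0.2212, 0.0938]
tool_rot: [-0.003, 0.108, 0.994, -0.0]
contact_force: [-12.9, 1.1, 7.7]
gripper_width: -0.0
grasp_force: 6.2
```

Request:
arm_command([
  [-1,[-0.006,0,0],0],
  [-1,[-0.006,0,0],0],
  [-1,[0,0,0],0],
  [-1,[0.03,0,0],0],
  [-1,[0.08,0,0],0],
  [-1,[0.18,0,0],0],
  [-1,[0.3,0,-0.1],0],
  [-1,[0.4,0,-0.3],0],
  [-1,[0.5,0,-0.5],0],
  [-1,[0.7,0,-0.7],0],
  [-1,[0.9,0,-0.9],0],
  [-1,[0.9,0,-0.9],0],
  [-1,[0.9,0,-0.9],0],
])

```text
time: 29.5
tool_pos: [0.4521, 0.2507, 0.2323]
tool_rot: [0.004, 0.108, 0.994, 0.002]
contact_force: [-0.2, 0.1, -0.2]
gripper_width: 0.002
grasp_force: 0.0
```

```bash
python3 - <<'E'
from h import *
s=manip.state();print(s['time'],s['tool_pos'],s['contact_force'])
p=grab('wrist','end');t=grab('top','endtop')
f=p['frame']
# predicted pixels of board/stop top edges vs image gradients, sampled along rack x at mid-width
L={'stop back':(.532,.096),'stop front':(.544,.096),'small -x':(.544,.12),'small +x':(.564,.12),'large -x':(.564,.14),'large +x':(.584,.14)}
for k,(x,z) in L.items():
    print(k,[np.round(proj(p,x*XR[0]+y*XR[1]+[0,0,z]),1).tolist() for y in (.30,.38)])
for i,m in enumerate(wood(p)):
    c,_=cv2.findContours(m,0,2);print(m.sum(),cv2.approxPolyDP(max(c,key=len),4,True)[:,0].tolist())
E
```

```text
29.5 [0.45211504 0.25069444 0.23233951] [-0.19161448  0.05998362 -0.22669843]
stop back [[242.9, 362.9], [334.5, 362.3]]
stop front [[243.5, 374.2], [334.0, 373.6]]
small -x [[239.8, 395.8], [337.7, 395.2]]
small +x [[240.9, 415.1], [336.9, 414.5]]
large -x [[237.6, 437.0], [340.2, 436.2]]
large +x [[238.7, 456.4], [339.3, 455.7]]
68 [[284, 373], [297, 376]]
```

Request:
arm_command([
  [-1,[-0.4,0,-0.3],0.25],
  [-1,[-0.4,0,-0.3],0.25],
  [-1,[-0.4,0,-0.3],0.25],
  [-1,[-0.4,0,-0.3],0.25],
  [-1,[-0.4,0,-0.3],0.25],
  [-1,[-0.4,0,-0.3],0.25],
  [-1,[-0.4,0,-0.3],0.25],
  [-1,[-0.4,0,-0.3],0.25],
  [-1,[-0.4,0,-0.3],0.25],
  [-1,[-0.4,0,-0.3],0.25],
  [-1,[-0.4,0,-0.3],0.25],
  [-1,[-0.4,0,-0.3],0.25],
  [-1,[-0.4,0,-0.3],0.25],
  [-1,[-0.4,0,-0.3],0.25],
])

```text
time: 30.77
tool_pos: [0.5103, 0.2362, 0.2712]
tool_rot: [-0.001, 0.78, 0.626, -0.002]
contact_force: [0.1, 0.9, -0.3]
gripper_width: 0.004
grasp_force: 0.0
```

```bash
python3 - <<'E'
from h import *
p=grab('wrist','end2')
for y in (.30,.35,.40):
    P=lambda x,z:np.round(proj(p,x*XR[0]+y*XR[1]+[0,0,z])).astype(int)
    print('y',y,{k:P(*v).tolist() for k,v in {'stopB':(.532,.096),'stopF':(.544,.096),'sm-':(.544,.12),'sm+':(.564,.12),'la-':(.564,.14),'la+':(.584,.14)}.items()})
    v=P(.55,.12)[1]; u0=P(.532,.096)[0]-12
    row=p['frame'][v].astype(int); m=sum(wood(p))[v]
    print(v,[(u,row[u].tolist(),int(m[u])) for u in range(u0,min(559,P(.584,.14)[0]+10),4)])
E
```

```text
y 0.3 {'stopB': [385, 236], 'stopF': [398, 236], 'sm-': [407, 246], 'sm+': [431, 246], 'la-': [441, 256], 'la+': [467, 255]}
246 [(373, [76, 77, 79], 0), (377, [78, 78, 81], 0), (381, [79, 79, 81], 0), (385, [152, 152, 154], 0), (389, [157, 155, 159], 0), (393, [146, 146, 150], 0), (397, [90, 68, 45], 1), (401, [64, 41, 25], 1), (405, [92, 69, 48], 1), (409, [176, 139, 93], 1), (413, [165, 129, 85], 1), (417, [169, 132, 90], 1), (421, [172, 136, 91], 1), (425, [163, 128, 85], 1), (429, [131, 102, 67], 1), (433, [81, 61, 42], 1), (437, [89, 66, 45], 1), (441, [105, 81, 52], 1), (445, [179, 140, 93], 1), (449, [175, 139, 93], 1), (453, [170, 134, 90], 1), (457, [162, 126, 82], 1), (461, [171, 137, 90], 1), (465, [169, 131, 87], 1), (469, [124, 121, 123], 0), (473, [112, 110, 111], 0)]
y 0.35 {'stopB': [389, 181], 'stopF': [403, 181], 'sm-': [412, 187], 'sm+': [438, 187], 'la-': [449, 193], 'la+': [476, 192]}
187 [(377, [81, 81, 81], 0), (381, [80, 79, 81], 0), (385, [76, 77, 79], 0), (389, [145, 144, 146], 0), (393, [150, 152, 155], 0), (397, [154, 152, 155], 0), (401, [94, 86, 81], 0)
[... 711 characters left out ...]
9], 0), (389, [82, 81, 83], 0), (393, [104, 105, 108], 0), (397, [154, 153, 157], 0), (401, [154, 154, 157], 0), (405, [135, 136, 139], 0), (409, [84, 65, 43], 1), (413, [88, 66, 46], 1), (417, [95, 74, 51], 1), (421, [168, 130, 87], 1), (425, [170, 131, 87], 1), (429, [164, 129, 88], 1), (433, [159, 126, 84], 1), (437, [152, 119, 78], 1), (441, [151, 118, 77], 1), (445, [82, 62, 42], 1), (449, [64, 40, 24], 1), (453, [82, 64, 42], 1), (457, [102, 77, 50], 1), (461, [165, 130, 85], 1), (465, [171, 134, 89], 1), (469, [167, 129, 88], 1), (473, [169, 133, 88], 1), (477, [181, 142, 96], 1), (481, [181, 143, 93], 1), (485, [145, 116, 82], 1), (489, [114, 113, 113], 0), (493, [113, 112, 110], 0)]
```

The predicted snug edges match the image to within a pixel or two: stop, small board and large board at the wall, all upright. Handing in.

```bash
python3 -c "
from plant import manip
print(manip.job_done())"
```

```text
the job is handed in; nothing more can be done
None
```

Both boards stand upright in the rack, the larger against the wall and the smaller next to it, with the stop pushed up snug and the arm clear; I handed the job in at about 31 s on the robot's clock, and no verdict was returned.

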